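# Free and hold the belt tensioner of a bench grinder

## Task

I want to slip a new belt on the bench grinder. Pull the wooden transit chock up out of its pocket beside the tensioner arm and put it in the steel tray, then push the sprung tensioner arm back by its thumb plate until it is past the click of the pawl, and finish still holding it back there: the pawl is worn and will not keep it, so do not let go. Leave the other things on the bench where they are.

Things in the scene. Friction and masses are not known exactly. Their poses are not given: they have to be found in the camera images.
- grinder: Fixed bench belt grinder lying flat, no belt on. Grey base plate 300 (x) x 320 (y) x 25 mm high; origin at the centre of its underside, on the bench; z up. In this frame: drive drum radius 45 mm at (50, -90) mm, top 119 mm high; steel platen 8 x 60 mm at (100, -45) mm, top 115 mm. Nothing of the machine is higher than 127 mm above the bench
- tensioner_hinge (a point): Upright hinge axis of the tensioner arm, 67 mm above the bench, at (100, 40) mm of the grinder's frame; the axes are the grinder's
- tensioner (a joint): Arm angle, rad: 0 at rest, stop at 0.48; grows as the thumb plate is pushed towards -y of the grinder (counter-clockwise from above). A spring drives it back: 8 N at the thumb plate at 0, 12 N at 0.35. The pawl rides over the tooth from about 0.17 to 0.31, needing some 3 N more at first (more if pushed fast); beyond 0.32 it is past the click. It springs back if let go. With the chock in, it turns at most 0.05
- thumb_plate (a point): Centre of the upright flat aluminium thumb plate at the arm's end, 200 mm from the hinge: 50 mm along x, 12 mm thick (y), from 52 to 127 mm above the bench; this point is 90 mm up. Axes turn with the arm: x points to the hinge; push on the +y face, towards -y
- pawl (a joint): Lift of the sprung pawl slider at the arm's short tail, in m: 0 at rest, rises to about 0.003 as the tooth passes under it, then drops back to 0 (the click)
- chock_center (a point): Centre of the loose wooden chock: block 45 (x) x 30 (y) x 100 mm high, about 0.12 kg, standing in the pocket on the grinder's plate, its top 125 mm above the bench; axes start parallel to the grinder's, z up. Grip its 30 mm (y) sides from above, tips above the arm (76 mm) that passes its +y side. Lift it straight up at least 30 mm to leave the pocket
- chock: The same chock, origin at the centre of its underside, axes as for its centre
- tray: Loose open steel tray 170 (x) x 130 (y) x 35 mm high, walls and floor about 4 mm, 0.7 kg, on the bench to the left or right of the grinder; origin at the centre of its underside, z up
- disc: Bystander: loose blue polishing disc, 120 mm across, 34 mm high, lying flat; origin under its centre
- can: Bystander: closed white can, 62 mm across, 150 mm high, standing; origin under its centre
- jar: Bystander: closed grey jar with a steel cap, 72 mm across, 75 mm high, standing; origin under its centre
- pocket (a point): Floor centre of the chock's pocket, at (-15, 11) mm of the grinder's frame, 25 mm above the bench. 48 (x) x 33 (y) mm inside; its 8 mm walls rise 27 mm, to 52 mm above the bench, and the tensioner arm swings over them
- idler (a point): Top centre of the idler drum on the tensioner arm, radius 30 mm, 50 mm from the hinge, 122 mm above the bench. The flat arm under it, 24 mm wide, 58 to 76 mm above the bench, runs from the hinge to the thumb plate
There are look-alikes about, which are no part of the job. Of the things like the chock, leave any that is white; of the rest the larger one is meant.

How it is judged:
By the outcome, as a careful person would: the job done as asked, in the order asked, and still so for the second after the job is handed in, while the arm keeps its last pose, push and grip.
It also fails if it takes over 58 s, if anything falls off the work surface, if the arm or the gripper's body presses on something with over 40 N, if the wrist force passes 120 N, or if a joint passes its speed limit or range.

## Robot

A 6-joint arm with a two-finger parallel gripper is mounted at the origin on the work surface. World frame = base frame: x ahead of the robot, y to its left, z up, the work surface at z = 0. Lengths are in m, angles in rad, forces in N, time in s.
With the tool pointing down it reaches from about 0.35 to 0.925 m from the base axis. Payload 6.4 kg.
Tool frame: the origin (TCP) lies midway between the tips of the shut fingers; the grasp point (between the pads) lies 19 mm behind it; z points along the fingers, y is the direction in which the jaws open and shut (so a half turn about z gives the same grasp; the last joint's range is limited). The gripper opens to 94 mm and grips with 3 to 60 N. Pads are 16 mm wide; open, the fingers measure 119 mm over their backs; the gripper's body (75 mm by 177 mm) begins 78 mm behind the grasp point.
Start: joints at [0.971, 0.245, 1.558, -0, 1.339, -0.174], TCP at [0.268, 0.592, 0.168] pointing down, gripper open.
Joint ranges: [-3.13, 3.13], [-1.02, 2.26], [0.13, 2.54], [-0.95, 4.09], [0.21, 2.88], [-2.74, 2.74]. Speed limits (rad/s): [2.57, 2.57, 3.14, 3.14, 3.14, 3.14].

## Interface

Orientations are given as [roll, pitch, yaw] about the fixed x, y, z axes, in that order (R = Rz(yaw) Ry(pitch) Rx(roll)).
In Python, from cell import ctrl, solver, grab_frame gives the robot as it stands. The module is installed in compiled form; this text tells all that it offers. Calls block until the motion is done:
- ctrl.move_to(position, orientation): joint-space move of the TCP to a pose.
- ctrl.move_l(position, rotation=None, feed=0.15, threshold=None): straight line of the TCP; rotation=None keeps the orientation; feed is the mean speed in m/s. With threshold (N) it stops when the force on the tool has changed by that much, and returns True; else False.
- ctrl.goto_joints(angles): joint-space move.
- ctrl.open_jaws() and ctrl.gripper_close(strength=None): open the fingers fully, or close them until they stop; strength is the grip in N (None keeps the last).
- ctrl.wait(seconds).
- solver.solve_ik(position, orientation): joint angles nearest the present ones, or None.
- grab_frame(name): name is "scene" or "top" or "wrist"; returns a dict with "frame" (384x512x3 uint8, red, green, blue), "fx", "fy", "cx", "cy" (pixels), "T" (4x4, takes a point from camera to world coordinates). Camera axes: x right, y down, z forward; pixel columns grow to the right and rows downward; lengths in m; the calibration is good to about 2 mm. A picture is of the moment at which its call begins. There is no depth.
A pose or a line that the arm cannot do raises ctrl.Unreachable and nothing moves.
- ctrl.job_done(): hands the job in, once; it reports no verdict.
Readings, each from a call of its own:
- ctrl.get_time(): time.
- ctrl.get_joint_pos(): joint angles.
- ctrl.get_qvel(): joint speeds.
- ctrl.get_tau(): joint torques, N m.
- ctrl.get_tcp_pos(): TCP position.
- ctrl.get_orientation(): TCP orientation.
- ctrl.get_force(): force on the tool from outside, world axes, zero at the start.
- ctrl.get_torque(): the same for the moment, N m.
- ctrl.get_opening(): finger opening in m.
Only numpy, scipy, OpenCV 4.12 (cv2) and the standard library are available. Lean on these libraries where they do the work, as an engineer would, in place of code of your own. Each camera call takes 0.05 s, during which the arm holds its last target.

## Working session

There is one attempt and no reset: what is moved stays moved. The work goes in short steps, each a Python script; the robot and the scene stay as the last script left them, time stands still between calls to the robot, and variables do not carry over. Pictures are saved under pics/ and viewed, and the job is handed in when it is done.

```bash
mkdir -p pics; ls
python3 - <<'E'
from cell import ctrl, grab_frame
import cv2,numpy as np
for n in ["scene","top","wrist"]:
    f=grab_frame(n); cv2.imwrite(f"pics/{n}0.png",f["frame"][:,:,::-1]); print(n,f["fx"],f["fy"],f["cx"],f["cy"],np.round(f["T"],4).tolist())
print(ctrl.get_time(),ctrl.get_tcp_pos(),ctrl.get_orientation(),ctrl.get_opening())
E
```

```text
pics
scene 365.82130435298234 365.82130435298234 259.25631445222945 190.46050812436164 [[0.5546, 0.5621, -0.6136, 1.1478], [0.8321, -0.3776, 0.4062, -0.3977], [-0.0034, -0.7359, -0.6771, 0.7398], [0.0, 0.0, 0.0, 1.0]]
top 410.35275676621205 410.35275676621205 253.91158146642732 195.37316054350168 [[0.0132, -0.9745, 0.224, 0.3064], [-0.9999, -0.0126, 0.0041, -0.0105], [-0.0012, -0.224, -0.9746, 1.2962], [0.0, 0.0, 0.0, 1.0]]
wrist 317.0287584111407 317.0287584111407 258.38471089067923 190.83122705633903 [[0.4139, 0.8761, 0.2472, 0.1954], [0.9103, -0.3977, -0.1146, 0.6244], [-0.0021, 0.2724, -0.9622, 0.3829], [0.0, 0.0, 0.0, 1.0]]
0.15 [0.26816717 0.59154822 0.1669208 ] [-3.14014635e+00 -2.60175954e-04  2.71585065e+00] 0.09406905672223141
```

View pics/scene0.png

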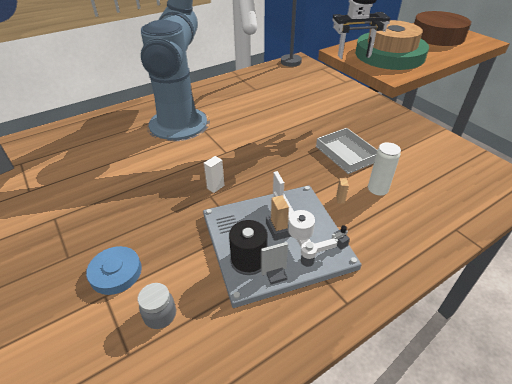

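View pics/top0.png

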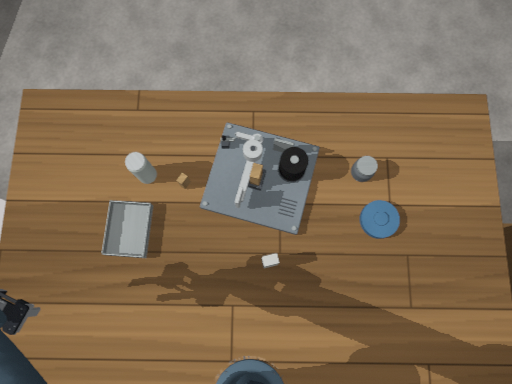

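View pics/wrist0.png

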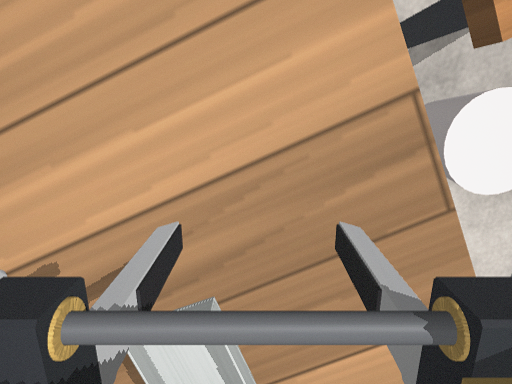

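The top view shows the plate (corners about (229,125), (318,148), (297,232), (201,207)), the chock at (256,175) and the tray at (128,229). The small wood block at (182,180) and the white one at (271,260) are look-alikes. Next I'll zoom in and measure.

```bash
cat > h.py <<'E'
import numpy as np, cv2
from cell import ctrl, solver, grab_frame
def ray(f,u,v,z):
    T=np.array(f["T"]); d=T[:3,:3]@np.array([(u-f["cx"])/f["fx"],(v-f["cy"])/f["fy"],1.]); o=T[:3,3]
    return o+d*(z-o[2])/d[2]
def proj(f,p):
    T=np.array(f["T"]); c=T[:3,:3].T@(np.array(p)-T[:3,3]); return f["fx"]*c[0]/c[2]+f["cx"],f["fy"]*c[1]/c[2]+f["cy"]
def save(f,name,box=None,k=1):
    im=f["frame"][:,:,::-1]
    if box: x0,y0,x1,y1=box; im=im[y0:y1,x0:x1]
    im=cv2.resize(np.ascontiguousarray(im),None,fx=k,fy=k,interpolation=cv2.INTER_CUBIC); cv2.imwrite("pics/"+name,im)
E
python3 - <<'E'
from h import *
f=grab_frame("top"); save(f,"topz.png",(190,115,330,240),5.5/1.0 if False else 4.7)
g=grab_frame("scene"); save(g,"scz.png",(195,130,365,300),3.5)
hsv=cv2.cvtColor(f["frame"],cv2.COLOR_RGB2HSV)
print([ (p,hsv[p[1],p[0]].tolist()) for p in [(220,190),(270,210),(300,220),(256,175),(128,229),(182,180)]])
# plate: 
fr=f["frame"].astype(int)
m=((fr[:,:,2]>fr[:,:,0]+5)).astype(np.uint8)
m[:, :195]=0;m[:,325:]=0;m[:115]=0;m[245:]=0
m=cv2.morphologyEx(m,cv2.MORPH_CLOSE,np.ones((9,9)))
c=max(cv2.findContours(m,0,2)[0],key=cv2.contourArea); h=cv2.convexHull(c)
P=np.array([ray(f,*p[0],0.025)[:2] for p in h]).astype(np.float32)*1000
print("plate",cv2.minAreaRect(P), cv2.boxPoints(cv2.minAreaRect(P)).tolist())
# tray
m=((fr.max(2)-fr.min(2)<35)&(fr.min(2)>70)).astype(np.uint8)
m2=m.copy(); m2[:,:95]=0;m2[:,160:]=0;m2[:192]=0;m2[265:]=0
c=max(cv2.findContours(cv2.morphologyEx(m2,cv2.MORPH_CLOSE,np.ones((7,7))),0,2)[0],key=cv2.contourArea)
print(cv2.boundingRect(c))
P=np.array([ray(f,*p[0],0.035)[:2] for p in cv2.convexHull(c)]).astype(np.float32)*1000
print("tray",cv2.minAreaRect(P))
E
```

```text
[((220, 190), [104, 27, 141]), ((270, 210), [102, 28, 138]), ((300, 220), [30, 3, 100]), ((256, 175), [19, 105, 179]), ((128, 229), [90, 8, 169]), ((182, 180), [18, 104, 179])]
plate ((662.0750122070312, -23.980728149414062), (317.0306091308594, 297.9377746582031), 75.06016540527344) [[477.2757568359375, -138.73289489746094], [765.142333984375, -215.54261779785156], [846.874267578125, 90.77143859863281], [559.0076904296875, 167.58116149902344]]
(101, 200, 52, 58)
tray ((487.22357177734375, 386.3279113769531), (139.95376586914062, 173.74969482421875), 86.730712890625)
```

View pics/topz.png

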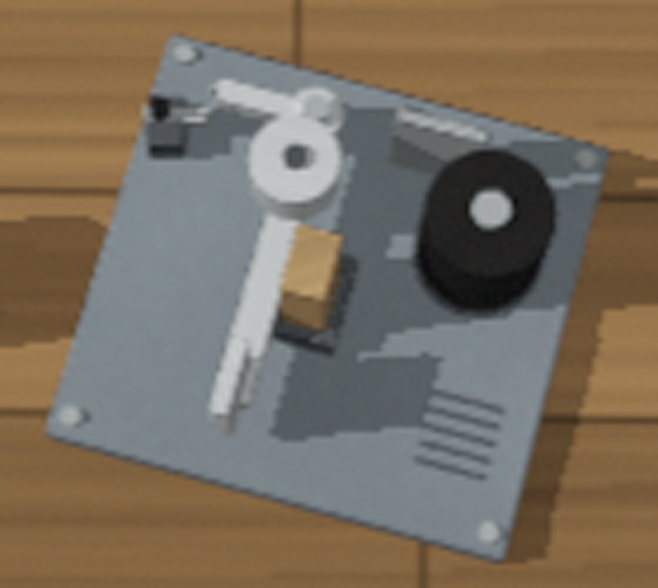

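View pics/scz.png

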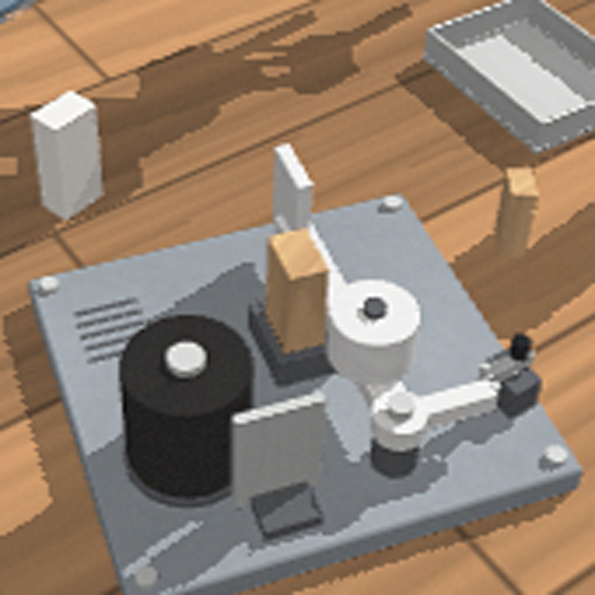

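```bash
cat >> h.py <<'E'
G=np.array([0.662,-0.024]); YAW=-0.262
def gw(x,y,z=0):  # grinder mm -> world m
    c,s=np.cos(YAW),np.sin(YAW); return np.array([G[0]+(c*x-s*y)/1000,G[1]+(s*x+c*y)/1000,z])
E
python3 - <<'E'
from h import *
f=grab_frame("top"); g=grab_frame("scene")
pts=[("c",x,y,.025) for x in(-150,150) for y in(-160,160)]+[("drum",50,-90,.119),("idler",50,40,.122),("pl",-75,40,.127),("pl",-125,40,.127)]+[("ch",-15+a,11+b,.125) for a in(-22.5,22.5) for b in(-15,15)]
for F,n,b,k in((f,"top",(190,115,330,240),5),(g,"sc",(195,130,365,300),3.5)):
    x0,y0,x1,y1=b; im=cv2.resize(F["frame"][y0:y1,x0:x1,::-1].copy(),None,fx=k,fy=k,interpolation=cv2.INTER_CUBIC)
    for _,x,y,z in pts:
        u,v=proj(F,gw(x,y,z)); cv2.circle(im,(int((u+.5-x0)*k),int((v+.5-y0)*k)),3,(0,0,255),-1)
    cv2.imwrite(f"pics/{n}_ov.png",im)
# chock top mask centroid in both views
for F,r in((f,(245,160,268,192)),(g,(265,190,295,235))):
    hsv=cv2.cvtColor(F["frame"],cv2.COLOR_RGB2HSV)
    x0,y0,x1,y1=r; print(hsv[y0:y1:3,x0:x1:3,2].tolist() if 0 else "")
t=np.array
for yaw in (YAW,YAW+np.pi):
  for n,p in (("chock",gw(-15,11,.086)),("tray",t([.487,.386,.07])),("thumb",gw(-100,70,.084))):
    q=solver.solve_ik(p,[np.pi,0,yaw]); print(n,yaw,None if q is None else np.round(q,2))
E
```

```text
chock -0.262 [-0.19  0.33  1.62 -0.    1.2   1.64]
tray -0.262 [ 0.49  0.28  1.7  -0.    1.16  2.32]
thumb -0.262 [-0.07  0.19  1.78 -0.    1.17  1.76]
chock 2.879592653589793 [-0.19  0.33  1.62  0.    1.2  -1.5 ]
tray 2.879592653589793 [ 0.49  0.28  1.7   0.    1.16 -0.82]
thumb 2.879592653589793 [-0.07  0.19  1.78  0.    1.17 -1.38]
```

View pics/top_ov.png

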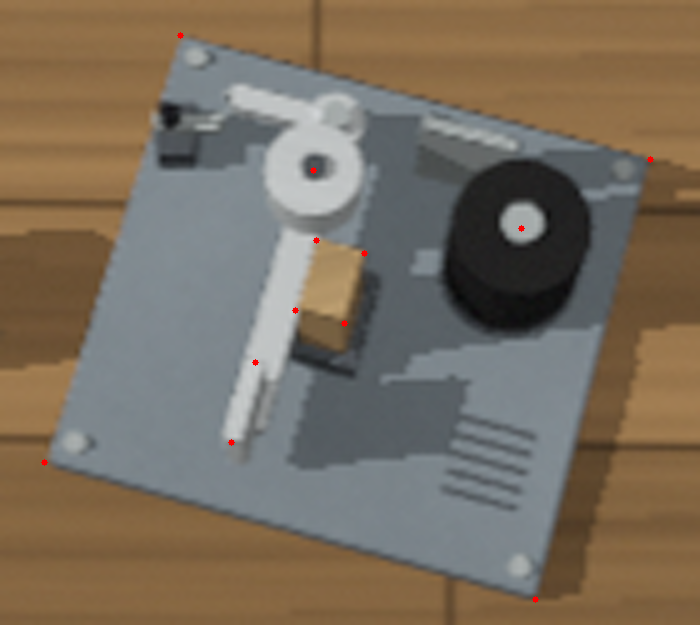

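View pics/sc_ov.png

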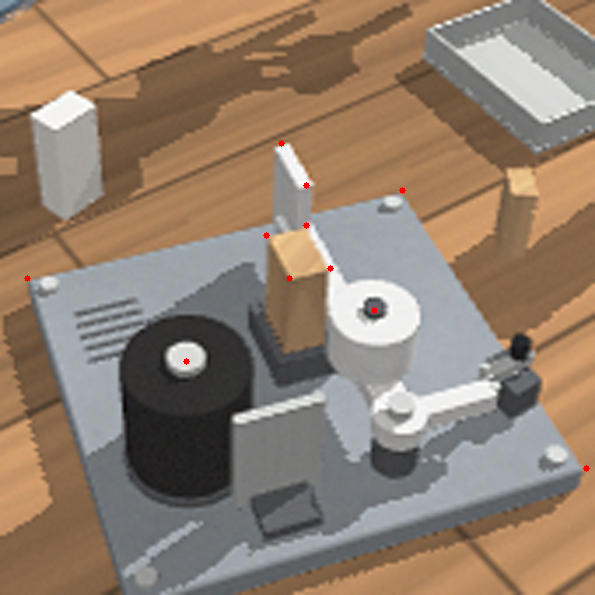

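The projected points sit within about 3 mm of the features in both views: plate corners, drum at (521,228), idler at (313,170), plate, and chock top. Now I'll grasp the chock.

Run:
```python
from h import *
o=[np.pi,0,YAW+np.pi]
p=ctrl.get_tcp_pos(); ctrl.move_l([p[0],p[1],.27],feed=.25)
ctrl.move_to(gw(-15,11,.25),o); print(ctrl.get_time(),ctrl.get_tcp_pos())
f=grab_frame("wrist"); save(f,"w1.png")
ctrl.move_l(gw(-15,11,.14),feed=.2)
print(ctrl.move_l(gw(-15,11,.088),feed=.1,threshold=6),ctrl.get_force())
ctrl.gripper_close(20); print(ctrl.get_opening(),ctrl.get_force(),ctrl.get_time())
f=grab_frame("wrist"); save(f,"w2.png")
```

```text
3.4333 [ 0.65037017 -0.00863602  0.25008864]
False [ 0.86182531 -0.69922232  0.84807729]
0.0005703154049328564 [ 0.03459362  0.63984538 -0.04448611] 6.2667
```

View pics/w2.png

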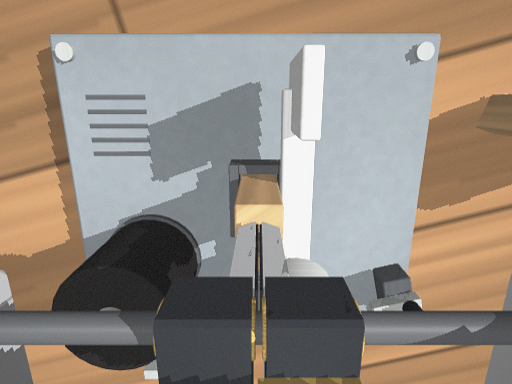

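Run:
```python
from h import *
print(ctrl.get_tcp_pos(),ctrl.get_orientation(),ctrl.get_opening(),ctrl.get_force())
save(grab_frame("top"),"t2.png",(180,100,330,240),4.2)
save(grab_frame("scene"),"s2.png",(180,110,370,300),3.1)
w=cv2.imread("pics/w1.png")
```

```text
[ 0.65036642 -0.00950246  0.08801627] [3.14159033e+00 5.41483355e-06 2.87957665e+00] 0.00029046299828064317 [ 0.75559065 -0.48280127 -0.47123291]
```

View pics/s2.png

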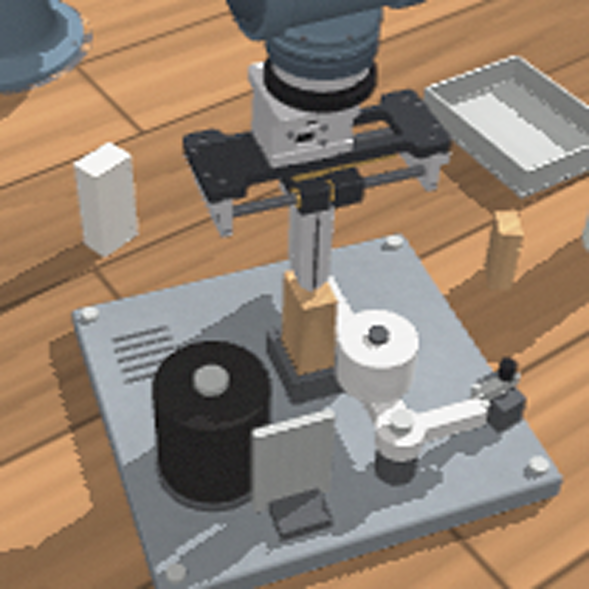

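View pics/w1.png

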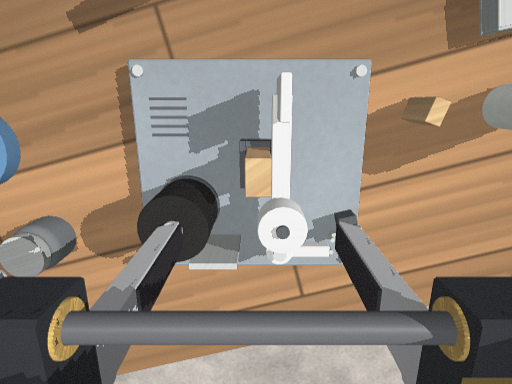

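View pics/t2.png

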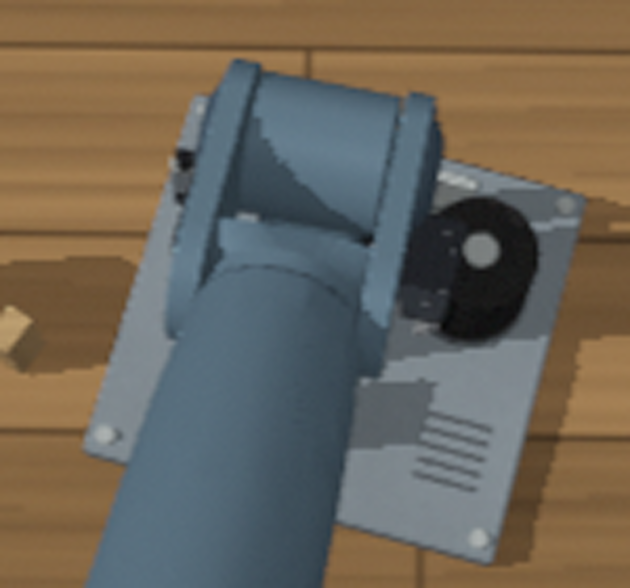

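Run:
```python
from h import *
g=grab_frame("scene"); w=grab_frame("wrist"); p=ctrl.get_tcp_pos()
for z in(.088,.11,.125,.14): q=[p[0],p[1],z]; a=proj(g,q); print(z,np.round(a,1),"zoom",round((a[0]-180)*3.1),round((a[1]-110)*3.1),"wrist",np.round(proj(w,q),1))
print(np.round(w["T"],3).tolist())
print("chock corners wrist",[np.round(proj(w,gw(-15+a,11+b,.125)),0).tolist() for a in(-22.5,22.5) for b in(-15,15)], ctrl.get_opening())
save(w,"w3.png")
```

```text
0.088 [279.2 212.1] zoom 308 316 wrist [259.  215.7]
0.11 [279.5 205.8] zoom 309 297 wrist [259.1 227.4]
0.125 [279.7 201.4] zoom 309 283 wrist [259.1 236.8]
0.14 [280.  196.8] zoom 310 269 wrist [259.2 247.7]
[[0.26, 0.929, 0.263, 0.573], [0.966, -0.25, -0.071, 0.011], [-0.0, 0.273, -0.962, 0.304], [0.0, 0.0, 0.0, 1.0]]
chock corners wrist [[234.0, 202.0], [284.0, 202.0], [235.0, 270.0], [283.0, 270.0]] 0.00031337310649528593
```

View pics/w3.png

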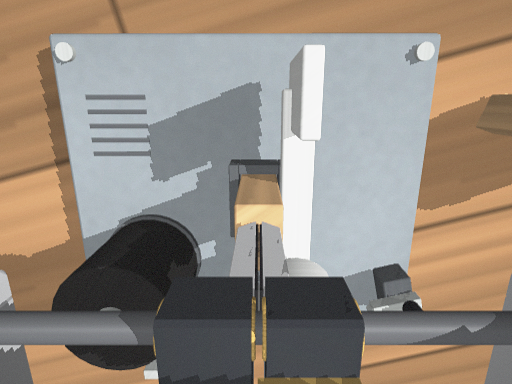

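The images disagree with a gripped chock: the opening is 0.3 mm, yet the fingers seem to enter the chock's top face at (258,223) in the wrist view. I'll reopen and look.

Run:
```python
from h import *
ctrl.open_jaws(); print(ctrl.get_opening(),ctrl.get_force(),ctrl.get_tcp_pos(),ctrl.get_time())
save(grab_frame("wrist"),"w4.png"); save(grab_frame("scene"),"s4.png",(180,110,370,300),3.1)
```

```text
0.09413645791629947 [-0.4594556  -0.47824971  0.04925968] [ 0.65035065 -0.00949684  0.08800483] 7.9667
```

View pics/w4.png

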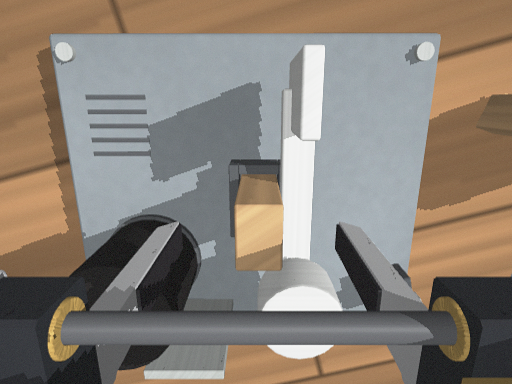

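View pics/s4.png

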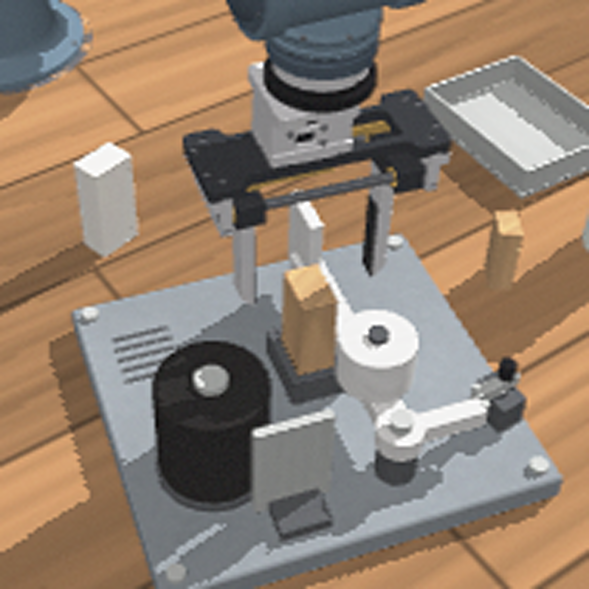

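Run:
```python
from h import *
g=grab_frame("scene"); w=grab_frame("wrist"); p=ctrl.get_tcp_pos(); c,s=np.cos(YAW),np.sin(YAW)
yx=np.array([-s,c,0]); xx=np.array([c,s,0])
for z in(.088,.10,.11,.12,.13,.14):
  r=[]
  for sg in(-1,1):
    for off in (47,59.5):
      q=p+sg*off/1000*yx; q[2]=z; a=proj(g,q); r.append(((round((a[0]-180)*3.1),round((a[1]-110)*3.1)),np.round(proj(w,q-.008*xx)).astype(int).tolist()))
  print(z,r)
save(g,"s5.png",(240,150,320,220),8)
```

```text
0.088 [((252, 330), [194, 205]), ((237, 334), [176, 205]), ((362, 303), [325, 205]), ((376, 299), [342, 205])]
0.1 [((252, 320), [190, 211]), ((237, 324), [172, 211]), ((363, 292), [328, 211]), ((377, 289), [346, 211])]
0.11 [((252, 311), [187, 216]), ((237, 315), [168, 216]), ((364, 283), [331, 216]), ((378, 280), [350, 216])]
0.12 [((252, 302), [183, 222]), ((236, 305), [163, 222]), ((365, 274), [335, 222]), ((379, 271), [355, 222])]
0.13 [((252, 292), [180, 228]), ((236, 296), [158, 228]), ((366, 265), [339, 228]), ((380, 262), [360, 228])]
0.14 [((252, 283), [175, 235]), ((236, 287), [153, 235]), ((366, 256), [343, 235]), ((381, 252), [365, 235])]
```

View pics/s5.png

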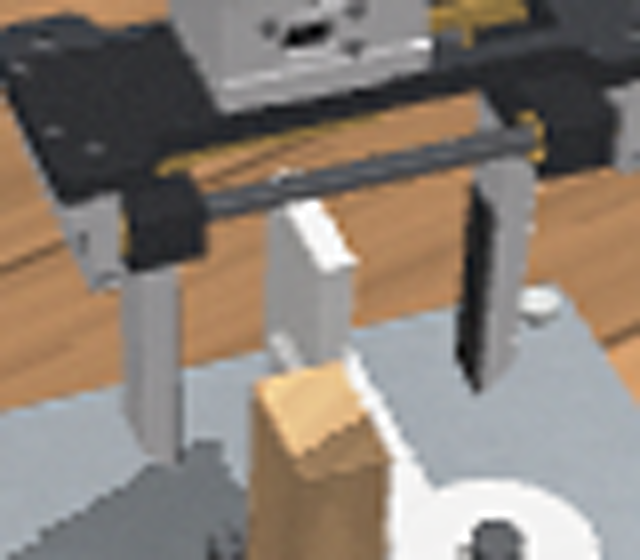

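Both views put the true fingertips at z≈0.125 while the reported TCP z is 0.088. In the scene view they sit at (247,300) and (375,272), and the wrist view shows the same spacing. So the fingers closed just above the chock, and the real tips are about 37 mm short of the reported TCP. I'll correct for that and descend guarded.

```bash
echo 'D=0.037  # reported TCP z = real tip z - D' >> h.py
python3 - <<'E'
from h import *
print(ctrl.move_l(gw(-15,11,.086-D),feed=.06,threshold=5),ctrl.get_tcp_pos(),ctrl.get_force())
save(grab_frame("scene"),"s6.png",(240,150,320,220),8)
ctrl.gripper_close(20); print(ctrl.get_opening(),ctrl.get_force(),ctrl.get_time())
save(grab_frame("wrist"),"w6.png")
E
```

```text
False [ 0.65064293 -0.00953151  0.04925342] [-0.38942726  1.0654698   0.59747291]
0.029891934921473604 [-0.86073384  0.36428616  1.0053124 ] 10.0167
```

View pics/s6.png

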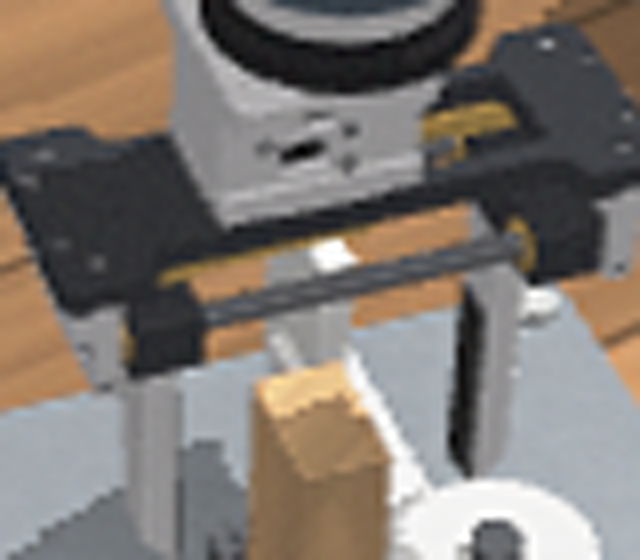

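View pics/w6.png

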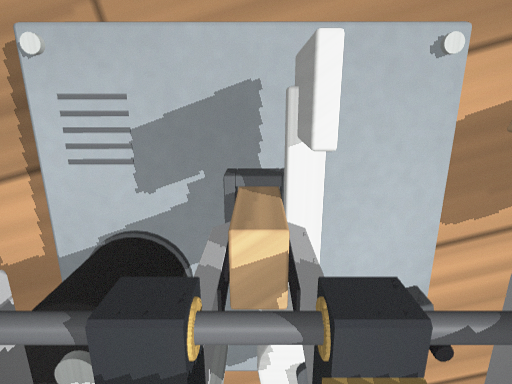

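Opening 29.9 mm matches the 30 mm chock, and it is held between the pads at (258,260). Now lift it and carry it to the tray.

Run:
```python
from h import *
ctrl.move_l(gw(-15,11,.10),feed=.08)
print(ctrl.get_opening(),ctrl.get_force())
ctrl.move_l(gw(-15,11,.18),feed=.2)
ctrl.move_l([.50,.12,.18],feed=.25)
ctrl.move_l([.487,.391,.18],feed=.25)
print(ctrl.get_opening(),ctrl.get_time())
save(grab_frame("scene"),"s7.png"); save(grab_frame("top"),"t7.png"); save(grab_frame("wrist"),"w7.png")
```

```text
0.02950940223566062 [-0.08191306  0.04795289 -1.10484101]
0.030008458106836493 13.5833
```

View pics/s7.png

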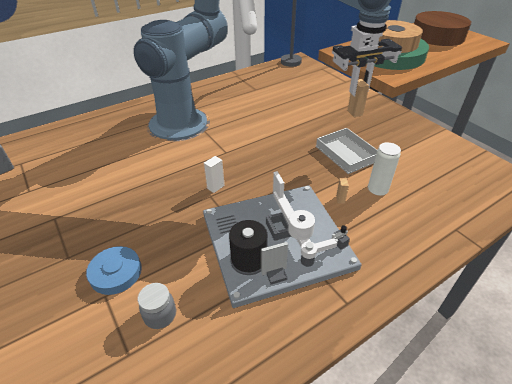

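View pics/w7.png

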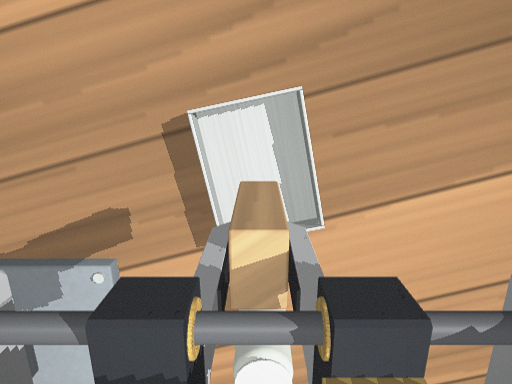

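Run:
```python
from h import *
w=grab_frame("wrist"); g=grab_frame("scene"); p=ctrl.get_tcp_pos(); print(p)
print([np.round(ray(w,u,v,.035),3).tolist() for u,v in((189,111),(300,88),(323,228),(216,250))])
print(proj(w,[p[0],p[1],.004]),proj(g,[p[0],p[1],.004]),proj(g,[p[0],p[1],.156]))
```

```text
[0.4872683  0.39027873 0.1801493 ]
[[0.4, 0.334, 0.035], [0.409, 0.457, 0.035], [0.575, 0.448, 0.035], [0.569, 0.312, 0.035]]
(np.float64(259.0267684162315), np.float64(166.87181989313584)) (np.float64(346.5130476992438), np.float64(152.37751339432955)) (np.float64(354.35965939139084), np.float64(112.36826238562784))
```

View pics/t7.png

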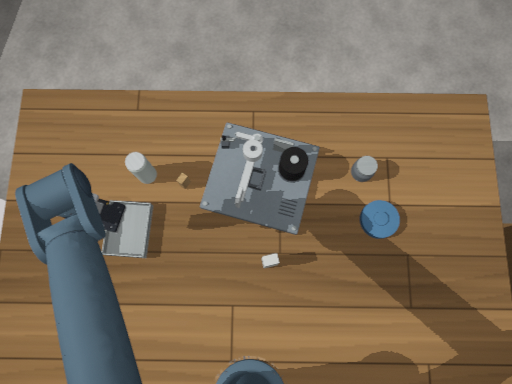

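The tray centre is about (0.488, 0.39) in both the top and wrist views, directly under the chock. Lower it guarded.

Run:
```python
from h import *
p=ctrl.get_tcp_pos()
ctrl.move_l([p[0],p[1],.05],feed=.15)
print(ctrl.move_l([p[0],p[1],.022],feed=.03,threshold=4),ctrl.get_tcp_pos(),ctrl.get_force())
ctrl.open_jaws(); print(ctrl.get_opening(),ctrl.get_force())
ctrl.move_l([p[0],p[1],.16],feed=.2)
print(ctrl.get_time()); save(grab_frame("wrist"),"w8.png"); save(grab_frame("scene"),"s8.png",(290,90,410,210),4.5)
```

```text
True [0.48705951 0.39011982 0.02764596] [0.4989176  0.61792831 3.88842257]
0.09393913360327569 [-0.09096208 -0.0256734   0.65235721]
17.4583
```

View pics/w8.png

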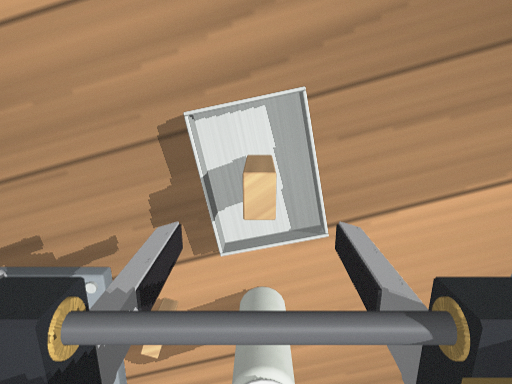

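View pics/s8.png

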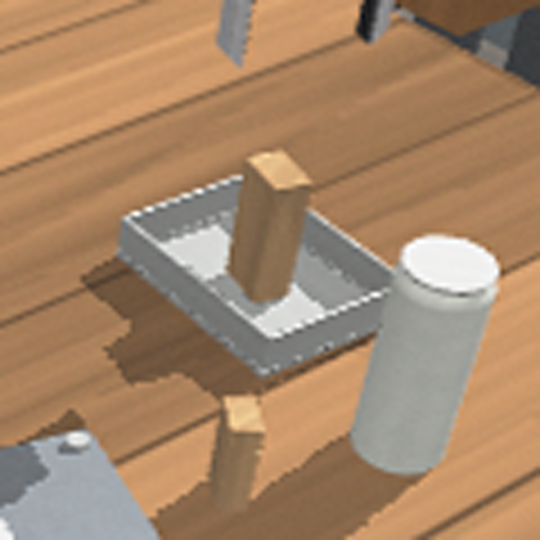

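The chock stands in the middle of the tray; contact came at 0.0276, against 0.028 expected. The small block and the can are untouched. Next is the tensioner: shut the jaws, lower beside the plate's +y face, then push along the arc.

```bash
cat >> h.py <<'E'
def push_pose(th,gap=0.,z=.084,r=200,half=12.5):
    c,s=np.cos(th),np.sin(th); a,b=-r,6+half+gap
    return gw(100+c*a-s*b,40+s*a+c*b,z-D),[np.pi,0,YAW+np.pi+th]
E
python3 - <<'E'
from h import *
ctrl.gripper_close(40)
p,o=push_pose(0,25)
ctrl.move_l([.487,.25,.16],feed=.25)
ctrl.move_l([p[0],p[1],.16],o,feed=.25)
ctrl.move_l([p[0],p[1],.10],feed=.2)
print(ctrl.move_l(p,feed=.08,threshold=5),ctrl.get_tcp_pos(),ctrl.get_opening(),ctrl.get_force(),ctrl.get_time())
save(grab_frame("wrist"),"w9.png"); save(grab_frame("scene"),"s9.png",(195,130,365,300),3.5)
E
```

```text
False [0.58738913 0.08253656 0.04726473] 0.0004004120657002305 [0.08155576 0.01420158 0.67459432] 21.875
```

View pics/w9.png

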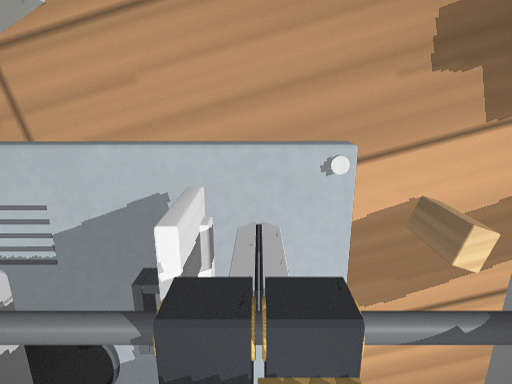

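View pics/s9.png

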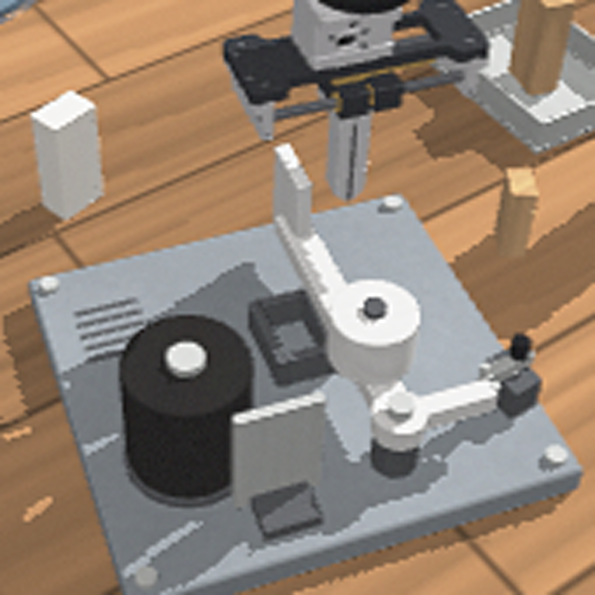

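The shut fingers stand beside the plate's +y face, with the tip at (348,197) in the scene zoom and clear of the arm below. Now pushing.

Run:
```python
from h import *
p,o=push_pose(0,4); ctrl.move_l(p,o,feed=.08)
p,o=push_pose(0.03,0); print("contact",ctrl.move_l(p,o,feed=.03,threshold=4),ctrl.get_tcp_pos(),p)
for th in(.08,.14,.20,.26,.32,.36,.40):
    p,o=push_pose(th); ctrl.move_l(p,o,feed=.035); f=ctrl.get_force(); print(th,np.round(f,1),np.round((ctrl.get_tcp_pos()-p)*1000,1),ctrl.get_time())
save(grab_frame("wrist"),"w10.png"); save(grab_frame("scene"),"s10.png",(195,130,365,300),3.5);save(grab_frame("scene"),"s10f.png")
```

```text
contact True [0.58039852 0.05855346 0.04710894] [0.5785598  0.05272291 0.047     ]
0.08 [3.1 8.6 0.3] [0.5 2.1 0.1] 23.2417
0.14 [1.9 8.9 1.3] [0.4 2.3 0.1] 23.7333
0.2 [ 2.6 13.5  0.8] [0.5 3.9 0.2] 24.225
0.26 [0.9 9.4 1.6] [0.  2.8 0.1] 24.7167
0.32 [-0.5  9.4  3.6] [-0.2  2.5  0.1] 25.2083
0.36 [-1.4 10.1  3. ] [-0.3  3.   0.1] 25.5917
0.4 [-1.  11.2  4.4] [-0.5  3.1  0.1] 25.975
```

View pics/w10.png

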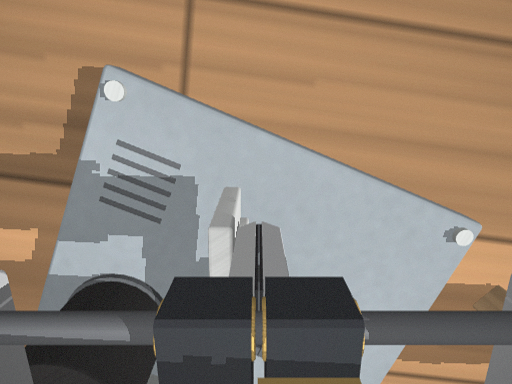

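View pics/s10.png

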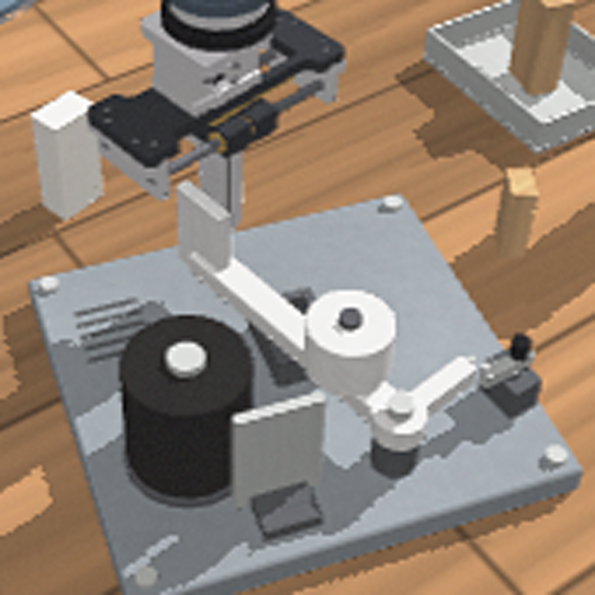

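View pics/s10f.png

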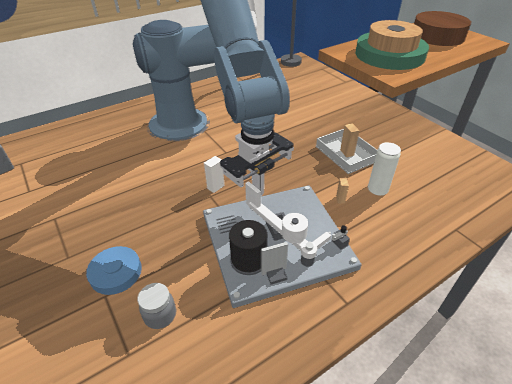

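Run:
```python
from h import *
g=grab_frame("scene")
for th in(.3,.35,.38,.42):
    a=gw(100-50*np.cos(th),40-50*np.sin(th),.122); u,v=proj(g,a)
    b=gw(100-225*np.cos(th),40-225*np.sin(th),.127); c=proj(g,b); d=proj(g,gw(100-175*np.cos(th),40-175*np.sin(th),.127))
    print(th,[(round((x[0]+.5-195)*3.5),round((x[1]+.5-130)*3.5)) for x in((u,v),c,d)])
ctrl.wait(1.0); print(ctrl.get_force(),ctrl.get_tcp_pos(),ctrl.get_opening(),ctrl.get_time())
h=grab_frame("scene"); print(np.abs(h["frame"].astype(int)-g["frame"]).max())
```

```text
0.3 [(355, 318), (202, 171), (242, 208)]
0.35 [(353, 320), (189, 177), (232, 213)]
0.38 [(351, 321), (182, 181), (227, 216)]
0.42 [(349, 322), (173, 186), (219, 221)]
[-0.74251737 10.97115471  4.80085306] [ 0.56776783 -0.01714452  0.04708388] 0.00033897127009196277 27.175
71
```

The plate's top corner at (182,184) and the idler at (350,318) both give an angle of about 0.38. The force holds steady near 11 N and the arm isn't moving. Handing in.

Run:
```python
from h import *
ctrl.job_done(); print(ctrl.get_time(),ctrl.get_force())
```

```text
the job is handed in; nothing more can be done
the job is handed in; nothing more can be done
```

The chock is standing in the steel tray, and the tensioner arm is held back past the pawl's click. The job was handed in at about 27 s, with the gripper still pushing on the thumb plate.

- **Chock:** My first grasp closed on nothing, because both camera views put the real fingertips about 37 mm short of the reported tool point. After correcting for that, the grip read 29.9 mm on the 30 mm chock. I lifted it straight up, lowered it until it touched the tray floor, and checked in the pictures that it stood in the middle.
- **Tensioner:** I pushed the +y face of the thumb plate along its arc. The force peaked at about 13.5 N at an angle of 0.20, dropped to 9.4 N, then rose to about 11 N, which fits the pawl riding over its tooth. The pictures put the final angle at about 0.38, past the 0.32 needed and short of the stop at 0.48. Push and position stayed steady over a one-second wait.
- **Other things:** The look-alike blocks, can, jar and disc looked undisturbed in the last picture.
- **What I couldn't confirm:** I had no direct reading of the pawl, so the click is inferred from the forces and the angle. Two pictures taken a second apart differed by up to 71 grey levels somewhere; I didn't trace the cause.

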